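# Lower the ratcheted splash guard over the lapping wheel

### The arm

A 6-joint arm with a two-finger parallel gripper is mounted at the origin on the work surface. World frame = base frame: x ahead of the robot, y to its left, z up, the work surface at z = 0. Lengths are in mm, angles in rad, forces in N, time in s.
With the tool pointing down it reaches from about 225 to 875 mm from the base axis. Payload 3.4 kg.
Tool frame: the origin (TCP) lies at the very end of the fingers, on their centre line; the grasp point (between the pads) lies 19 mm behind it (robot.grip_depth is the distance from the TCP to the grasp point, in mm); y points along the fingers, x is the direction in which the jaws open and shut, and the axes are right-handed (so a half turn about y gives the same grasp; the last joint's range is limited). The gripper opens to 85 mm and grips with 20 to 120 N. Pads are 22 mm wide; open, the fingers measure 114 mm over their backs; the gripper's body (76 mm by 85 mm) begins 54 mm behind the grasp point. The pads swing forward as they close: fully open they stand 13 mm farther back than shut.
Start: joints at [1.014, 0.276, 1.505, -0, 1.361, -0.121], TCP at [242.75, 521.285, 199.628] pointing down, gripper open.
Joint ranges: [-2.89, 2.89], [-0.75, 2.08], [0.22, 2.7], [-1.18, 4.32], [0.11, 2.71], [-2.7, 2.7]. Speed limits (rad/s): [2.57, 2.57, 3.14, 3.14, 3.14, 3.14].

### API

Orientations are given as a unit quaternion [x, y, z, w].
In Python, from station import robot, inverse_kinematics, readout, eyes, look_for, pinpoint gives the robot as it stands. The module is installed in compiled form; this text tells all that it offers. Calls block until the motion is done:
- robot.goto(position, orientation): joint-space move of the TCP to a pose.
- robot.move_linear(position, v=150, attitude=None, f_stop=None): straight line of the TCP; attitude=None keeps the orientation; v is the mean speed in mm/s. With f_stop (N) it stops when the force on the tool has changed by that much, and returns True; else False.
- robot.set_joints(angles): joint-space move.
- robot.command_gripper(opening): opening from 0.0 (shut) to 1.0 (fully open); the grip force is fixed at half the most; returns when the fingers have stopped.
- robot.wait(seconds).
- inverse_kinematics(position, orientation): joint angles nearest the present ones, or None.
- readout.sense(): the state.
- eyes.capture(name): name is "side" or "top" or "wrist"; returns a dict with "frame" (384x512x3 uint8, blue, green, red), "range_z" (384x512 float32, mm along the optical axis (not along the pixel's ray), 0 where there is no reading), "K" (3x3 intrinsics, pixels), "T" (4x4, takes a point from camera to world coordinates). Camera axes: x right, y up, looking along -z (the intrinsics and any distortion apply to the point x, -y, -z); pixel columns grow to the right and rows downward; lengths in mm; the calibration is good to about 2 mm. A picture is of the moment at which its call begins.
A pose or a line that the arm cannot do raises robot.Unreachable and nothing moves.
- robot.hand_in(): hands the job in, once; it reports no verdict.
Trained networks look in a picture, given as the dict that the camera call returned (one of the last four; its "shot" number tells which), for a name from the list of things; names that differ only in an ending like _2 or _b are one class to them, and where a whole thing is asked for, a point or a joint stands for the part that bears it (a point fixed in the world has none). Each returns a list of dicts, best first, with "confidence" (0 to 1); they miss things now and then, are a little off and sometimes report something else, mostly with a low value. They report only what shows in the picture. A call takes as long as a camera call.
- look_for(label, picture): "location" ([row, column] in pixels, amid what is visible of it).
- pinpoint(label, picture): "location" ([row, column] in pixels: a listed point, or the origin of a listed thing).
The state is a dict: "time_s": time; "qpos": joint angles; "qd": joint speeds; "joint_torque": joint torques, N m; "tcp_pos": TCP position; "eef_rot": TCP orientation; "contact_force": force on the tool from outside, world axes, zero at the start; "wrist_torque": the same for the moment, N m; "gripper_width": opening from 0.0 (shut) to 1.0 (fully open).
Only numpy, scipy, OpenCV 4.12 (cv2) and the standard library are available. Lean on these libraries where they do the work, as an engineer would, in place of code of your own. Each camera call takes 0.05 s, during which the arm holds its last target. There are 200 camera calls.

### The job

Lower the splash guard over the lapping wheel: with the fingertips, press the pad of the ratchet pawl all the way down so that its hook is free of the teeth and stays free, then push the guard arm down past the teeth until it lies fully down on its rest post. Grasp nothing, do not lift the guard arm, and leave the other things on the bench and on the machine where they are.

Things in the scene. Friction and masses are not known exactly. Their poses are not given: they have to be found in the camera images.
- machine: grey lapping machine fixed on the table. Origin on the table under the guard's hinge; y runs along the lowered guard arm, x across it (away from the robot at yaw 0), z up. Deck 50 mm high, x -100 to 100, y -100 to 280 mm. Steel wheel 150 mm across, centre y 120, top 72 mm. Bracket at x -26 to -18, y -70 to 30 mm, 163 mm high (100 mm for y below -25).
- hinge (a point): point on the guard's hinge axis, 135 mm above the table over the machine's origin; the axis is the machine's x axis. A steel toothed sector of 56 mm radius turns about it with the guard arm.
- rest_top (a point): top centre of the rubber-capped rest post (22 mm across) that the grip end of the lowered guard arm lies on; machine x 0, y 225 mm, 127 mm above the table.
- guard (a joint): angle of the splash guard arm, rad: 0 level on the rest post (its stop), positive raised; starts near 0.8. Bar 18 mm wide, 10 thick, from the hinge along machine +y, with a clear plate 140 x 135 mm under it and a black grip at its end. Stiff hinge: it stays where left; with the pawl free about 2 to 8 N down on the grip moves it; with the pawl in, a tooth stops it within 0.2 rad.
- grip_top (a point): centre of the upper face of the black grip at the end of the guard arm, 28 mm wide, 55 mm long, 16 mm thick. It moves with the arm: 217.5 mm from the hinge along the arm and 8 mm above its centre line, in the plane machine x = 0.
- pawl (a joint): angle of the pawl, rad: 0 hook fully in the teeth (start), clear of them from 0.25 on, stop at 0.4. Dark steel bell crank, pivot along machine x at y -47 mm, 75 mm above the table: a hook up into the teeth, a lever along -y to a flat pad. Pressing the pad down (about 3 N) turns the hook out, away from the sector; the pivot is stiff and the pawl stays where it is left.
- pad_top (a point): centre of the upper face of the pawl's press pad, 30 mm (machine x) x 34 mm (machine y), 6 mm thick; at the start at machine x 0, y -135 mm, 110 mm above the table; fully pressed at y -142 mm, 73 mm above the table, sloping down outward by 0.4 rad. Nothing is under it but the table.
- jar: small amber glass jar with a steel lid, 32 mm across, 45 mm tall, standing on the machine's deck; origin: centre of its underside
- slice: flat round polished stone, 48 mm across, 12 mm thick, lying on the deck beyond the guard's rest post; origin: centre of its underside
- dop: light wooden stick, 12 mm thick, 100 mm long, lying on the table on the pawl's side of the machine; origin: at its middle on the table
- rough: rough reddish stone, 52 mm across, 30 mm high, on the table on the pawl's side of the machine; origin: centre of its underside
- mug: blue ceramic mug, 76 mm across, 85 mm tall, to the right on the table; origin: centre of its underside
- spray: white plastic bottle, 56 mm across, 150 mm tall, to the left on the table; origin: centre of its underside
- spanner: steel spanner lying to the left on the table; origin: under its middle
- stones: grey plastic tray 100 x 140 mm, 35 mm high, to the right on the table; origin: centre of its underside

How it is judged:
By the outcome, as a careful person would: the job done as asked, in the order asked, and still so for the second after the job is handed in, with the robot touching nothing.
It also fails if it takes over 48 s, if anything falls off the work surface, if the arm or the gripper's body presses on something with over 40 N, if the wrist force passes 120 N, or if a joint passes its speed limit or range.

## Working session

There is one attempt and no reset: what is moved stays moved. The work goes in short steps, each a Python script; the robot and the scene stay as the last script left them, time stands still between calls to the robot, and variables do not carry over. Pictures are saved under pics/ and viewed, about 8 in all and at most 12, crops included, and the job is handed in when it is done.

```bash
mkdir -p pics
cat > h.py <<'E'
import numpy as np, cv2
from station import robot, inverse_kinematics, readout, eyes, look_for, pinpoint
def toworld(p,rc,z=None):
    r,c=rc; K=p["K"]; T=p["T"]
    d=np.array([(c-K[0,2])/K[0,0],-(r-K[1,2])/K[1,1],-1.0])
    if z is None:
        R=p["range_z"]; r0,c0=int(round(r)),int(round(c))
        w=R[max(r0-2,0):r0+3,max(c0-2,0):c0+3]; w=w[w>0]
        s=np.median(w) if len(w) else np.nan
    else:
        dw=T[:3,:3]@d; s=(z-T[2,3])/dw[2]
    return (T@np.r_[d*s,1])[:3]
E
python3 - <<'E'
from h import *
ims=[]
for n in("top","side"):
    p=eyes.capture(n); ims.append(p["frame"]); print(n,p["T"].round(3).tolist(),[k for k in p])
    for l,z in(("hinge",135),("rest_top",127),("grip_top",None),("pad_top",110),("machine",0),("jar",50),("slice",50),("dop",0),("rough",0),("mug",0),("spray",0)):
        for d in pinpoint(l,p)[:2]:
            print(l,round(d["confidence"],2),np.round(d["location"]),"depth",toworld(p,d["location"]).round(0),"z",None if z is None else toworld(p,d["location"],z).round(0))
    cv2.imwrite(f"pics/{n}0.png",p["frame"])
print(readout.sense())
E
```

```text
top [[-0.014, 0.995, -0.099, 440.143], [-1.0, -0.013, 0.013, -3.05], [0.012, 0.099, 0.995, 1076.002], [0.0, 0.0, 0.0, 1.0]] ['frame', 'range_z', 'K', 'T', 'shot']
hinge 0.66 [174. 263.] depth [573. -42. 173.] z [578. -44. 135.]
rest_top 0.8 [195. 182.] depth [524. 176. 127.] z [524. 176. 127.]
rest_top 0.29 [218.  98.] depth [467. 448.   7.] z [464. 397. 127.]
pad_top 0.6 [161. 309.] depth [ 617. -174.  110.] z [ 617. -174.  110.]
machine 0.87 [176. 256.] depth [566. -23. 172.] z [590. -27.   0.]
jar 0.52 [148. 276.] depth [658. -84.  86.] z [666. -86.  50.]
dop 0.55 [190. 322.] depth [ 545. -230.    8.] z [ 545. -232.    0.]
rough 0.47 [145. 311.] depth [ 681. -195.   28.] z [ 688. -200.   -0.]
mug 0.97 [222. 390.] depth [ 446. -404.   76.] z [ 446. -435.    0.]
spray 0.7 [174. 101.] depth [592. 418.  68.] z [603. 447.  -0.]
side [[0.952, 0.222, -0.209, 313.321], [-0.305, 0.696, -0.65, -776.819], [0.002, 0.683, 0.731, 981.819], [0.0, 0.0, 0.0, 1.0]] ['frame', 'range_z', 'K', 'T', 'shot']
hinge 0.9 [197. 269.] depth [572. -58. 153.] z [577. -42. 135.]
rest_top 0.6 [150. 227.] depth [
[... 768 characters left out ...]

{'time_s': 1.2, 'qpos': array([ 1.01399293e+00,  2.75884396e-01,  1.50485676e+00,  1.36492706e-05,
        1.36072013e+00, -1.21016371e-01]), 'qd': array([-8.52012144e-04,  1.55632949e-03, -3.18462749e-05,  1.35482848e-03,
       -7.80193988e-04,  1.22586841e-03]), 'joint_torque': array([ 3.09235747e-04, -4.16654027e+01, -2.46100956e+01,  2.42620780e-05,
        1.76256349e-04, -1.52108692e-05]), 'tcp_pos': array([242.7569246 , 521.29883859, 199.65418565]), 'eef_rot': array([-0.59624043, -0.38012979,  0.38005007,  0.59628906]), 'contact_force': array([ 0.07241913, -0.31791109,  0.48212054]), 'wrist_torque': array([-0.01347605,  0.00833908, -0.03507865]), 'gripper_width': 0.9994987159569706}
```

View pics/top0.png

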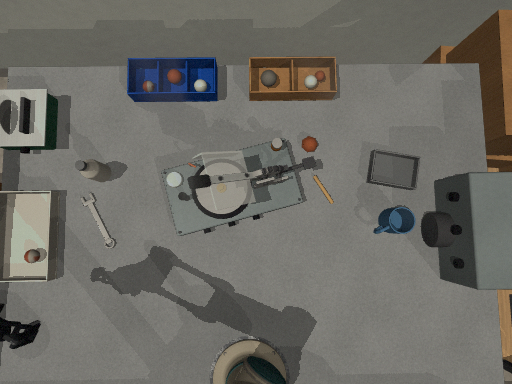

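View pics/side0.png

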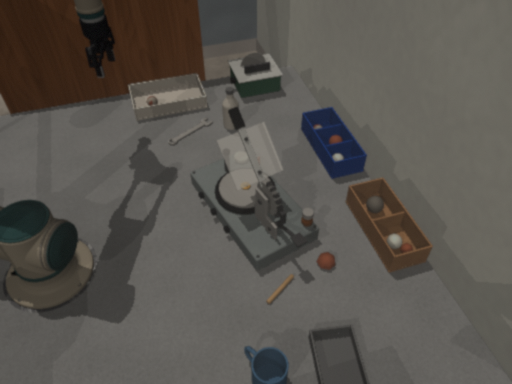

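Views: the machine is yawed about 0.25 rad. The guard is raised, with its grip near side-view px (119,234), and the pawl pad sticks out at top-view px (161,309), clear of dop and rough. Next I fit the pose, close the gripper, go around the guard near the base, and press the pad.

```bash
cat >> h.py <<'E'
from scipy.spatial.transform import Rotation as Rn
_l=np.array([[0,0],[0,225],[0,-135.]]); _w=np.array([[577.5,-43],[524,177],[614.5,-172]])
_d=(_w[1]-_w[2]); yaw=np.arctan2(-_d[0],_d[1]); c,s=np.cos(yaw),np.sin(yaw)
Rm=np.array([[c,-s],[s,c]]); org=(_w-_l@Rm.T).mean(0)
def W(x,y,z): return np.r_[org+Rm@[x,y],z]
def down():
    qs=[]
    for sg in(1,-1):
        X=np.r_[sg*Rm[:,0],0]; Y=np.array([0,0,-1.]); qs.append(Rn.from_matrix(np.c_[X,Y,np.cross(X,Y)]).as_quat())
    return qs
E
python3 - <<'E'
from h import *
print(yaw,org,(_w-_l@Rm.T) if 0 else W(0,-142,130))
q0=readout.sense()["qpos"]
for q in down():
    for p in ([150,330,340],[330,-100,340],W(0,-142,150),W(0,140,320),W(0,217,150)):
        j=inverse_kinematics(p,q); print(np.round(j,2) if j is not None else None)
E
```

```text
0.2537238152257593 [579.53030859 -41.70619925] [ 615.17376926 -179.1599868   130.        ]
[ 0.95 -0.11  1.6  -0.    1.65  0.7 ]
[-0.5  -0.14  1.62 -0.    1.66 -0.75]
[-0.39  0.4   1.44 -0.    1.3  -0.65]
[ 0.04  0.2   1.32 -0.    1.62 -0.21]
[ 0.18  0.27  1.64 -0.    1.23 -0.07]
[ 0.95 -0.11  1.6   0.    1.65 -2.44]
[-0.5  -0.14  1.62  0.    1.66  2.39]
[-0.39  0.4   1.44 -0.    1.3   2.5 ]
None
None
```

Run:
```python
from h import *
q=down()[0]
robot.command_gripper(0.0)
robot.goto([150,330,340],q); robot.goto([330,-100,340],q); robot.goto(W(0,-142,150),q)
p=eyes.capture("side")
f0=readout.sense()["contact_force"]
r=robot.move_linear(W(0,-142,60),v=35,f_stop=20)
st=readout.sense(); print(r,st["tcp_pos"],st["contact_force"],f0,st["time_s"])
p2=eyes.capture("side")
robot.move_linear(W(0,-142,160),v=120)
p3=eyes.capture("side")
for l in("pad_top","grip_top"):
    for z in pinpoint(l,p3)[:1]: print(l,z["confidence"],z["location"],toworld(p3,z["location"]))
cv2.imwrite("pics/press.png",np.hstack([cv2.resize(a["frame"][150:310,190:350],(400,400)) for a in (p2,p3)]))
print(readout.sense()["time_s"])
```

```text
False [ 615.4430715  -179.05886632   60.13163308] [ 1.26332014 -3.21906943  3.0135781 ] [-0.18619046 -0.34876515 -0.49319708] 8.7667
pad_top 0.64 [246.5, 301.6] [ 616.70279637 -182.5744183    88.23834365]
grip_top 0.84 [118.1, 236.5] [537.27616259  99.43466321 294.61758573]
9.95
```

View pics/press.png

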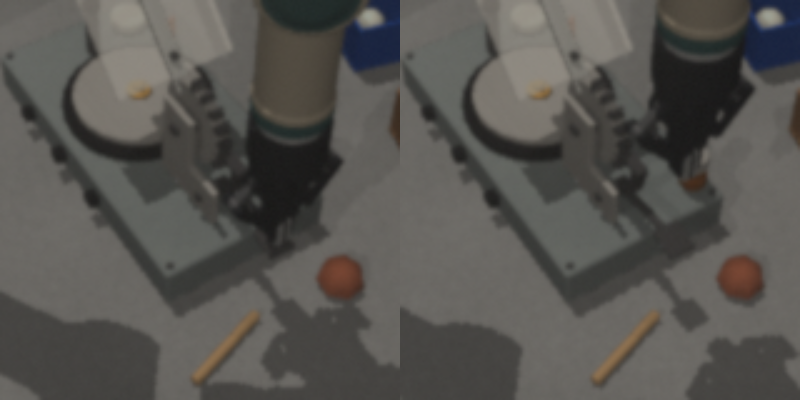

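The finger reached z=60 with no stop, and the pad reads z≈88, so it probably slipped off or is only partly pressed. I'll move the hand back and measure the pad's slope from depth.

```bash
cat >> h.py <<'E'
def cloud(p):
    R=p["range_z"]; v,u=np.nonzero(R>0); K=p["K"]; z=R[v,u]
    X=np.c_[(u-K[0,2])/K[0,0]*z,-(v-K[1,2])/K[1,1]*z,-z]@p["T"][:3,:3].T+p["T"][:3,3]
    return np.c_[(X[:,:2]-org)@Rm,X[:,2]]
def padprof(p):
    C=cloud(p); m=(abs(C[:,0])<13)&(C[:,1]<-75)&(C[:,1]>-175)&(C[:,2]>25)&(C[:,2]<150)
    for a in range(-175,-75,7):
        k=m&(C[:,1]>=a)&(C[:,1]<a+7)
        if k.sum(): print(a+3,k.sum(),np.percentile(C[k,2],[10,50,90]).round(0),"x",C[k,0].min().round(),C[k,0].max().round())
E
python3 - <<'E'
from h import *
s=readout.sense(); print(s["gripper_width"])
robot.goto(W(-130,-170,230),down()[0])
for n in("side","top","wrist"):
    p=eyes.capture(n); print(n); padprof(p)
    for z in pinpoint("pad_top",p)[:1]: print(z["confidence"],z["location"],toworld(p,z["location"]))
    cv2.imwrite(f"pics/{n}1.png",p["frame"])
    if n=="side": a=cv2.resize(p["frame"][170:310,220:360],(560,560),interpolation=cv2.INTER_CUBIC); cv2.imwrite("pics/s1.png",a)
print(readout.sense()["time_s"])
E
```

```text
0.002615630609275604
side
-158 12 [84. 86. 88.] x -11.0 10.0
-151 26 [85. 88. 90.] x -12.0 9.0
-144 26 [88. 90. 92.] x -12.0 11.0
-137 27 [90. 92. 94.] x -12.0 10.0
-130 22 [91. 93. 95.] x -13.0 11.0
-123 10 [90. 91. 93.] x -8.0 10.0
-116 13 [85. 88. 89.] x -8.0 0.0
-109 8 [84. 88. 90.] x -8.0 -1.0
-102 44 [29. 43. 86.] x -12.0 12.0
-95 28 [47. 51. 88.] x -11.0 6.0
-88 23 [50. 52. 87.] x -10.0 7.0
-81 57 [ 51. 113. 133.] x -13.0 6.0
-74 21 [ 50. 102. 134.] x -11.0 7.0
0.94 [243.8, 301.8] [ 619.38999367 -176.64139428   90.64240828]
top
-158 9 [85. 86. 88.] x -13.0 11.0
-151 19 [86. 88. 90.] x -12.0 12.0
-144 23 [87. 90. 92.] x -13.0 12.0
-137 23 [89. 91. 94.] x -12.0 13.0
-130 17 [90. 92. 94.] x -12.0 11.0
-123 18 [86. 91. 96.] x -11.0 12.0
-116 8 [84. 88. 89.] x -5.0 4.0
-109 9 [83. 86. 89.] x -5.0 4.0
-102 10 [48. 86. 90.] x -9.0 12.0
-95 19 [48. 51. 89.] x -12.0 9.0
-88 12 [50. 51. 80.] x -13.0 -3.0
-81 22 [ 50. 130. 135.] x -11.0 6.0
-74 10 [ 49. 120. 134.] x -13.0 3.0
0.76 [160.9, 308.5] [ 620.20069939 -175.77285711   90.88966166]
wrist
-158 46 [84. 85. 86.] x -13.0 13.0
-151 145 [85. 87. 88.] x -13.0 12.0
-144 169 [87. 88. 89.] x -13.0 13.0
-137 145 [89. 90. 91.] x -13.0 13.0
-130 175 [90. 91. 92.] x -13.0 13.0
-123 115 [85. 90. 92.] x -13.0 12.0
-116 72 [83. 86. 87.] x -7.0 2.0
-109 72 [83. 86. 87.] x -7.0 3.0
-102 114 [46. 85. 87.] x -13.0 7.0
-95 174 [47. 49. 86.] x -13.0 6.0
-88 187 [48. 49. 85.] x -13.0 5.0
-81 358 [ 48. 113. 132.] x -13.0 6.0
-74 124 [ 48. 109. 133.] x -13.0 5.0
0.76 [141.9, 378.0] [ 613.30858095 -177.68918521   88.74558358]
10.9
```

View pics/s1.png

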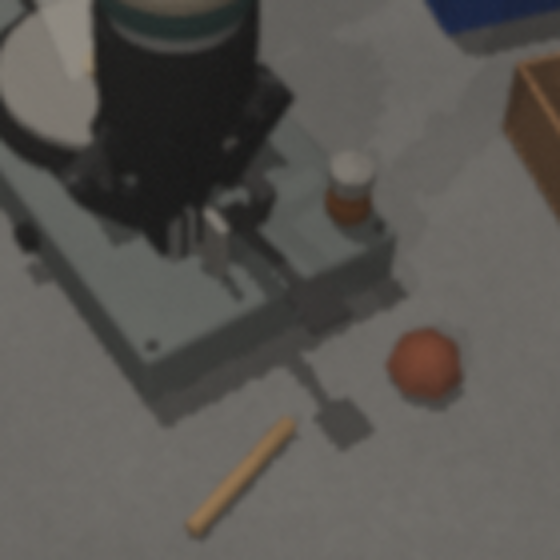

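Run:
```python
from h import *
q=down()[0]
robot.goto(W(0,-140,130),q)
ims=[]
for z in (100,94,90,86,82,78,74):
    robot.move_linear(W(0,-140,z),v=40,f_stop=15)
    s=readout.sense(); print(z,s["tcp_pos"].round(1),s["contact_force"].round(1),s["wrist_torque"].round(2))
    if z in(94,82,74): ims.append(eyes.capture("wrist")["frame"])
p=eyes.capture("side"); padprof(p)
p=eyes.capture("top"); print("top");padprof(p)
cv2.imwrite("pics/w.png",np.hstack([cv2.resize(a,None,fx=.52,fy=.52) for a in ims]))
print(s["time_s"])
```

```text
100 [ 614.9 -177.3  100.1] [0.6 0.4 0.1] [-0.04  0.04  0.  ]
94 [ 614.4 -177.1   93.6] [ 0.3  0.9 -0. ] [ 0.01 -0.03 -0.03]
90 [ 614.4 -177.1   89.6] [-0.4  0.2 -0.1] [0.04 0.01 0.  ]
86 [ 614.4 -177.1   85.6] [-0.7 -0.2  0.3] [-0.    0.   -0.05]
82 [ 614.4 -177.1   81.6] [-0.6  1.   0.2] [-0.05  0.01  0.1 ]
78 [ 614.4 -177.1   77.6] [ 0.3 -0.3 -1.2] [-0.05  0.07 -0.04]
74 [ 614.4 -177.1   73.6] [ 0.6  0.4 -0.4] [-0.02  0.03  0.02]
-158 13 [83. 86. 90.] x -12.0 8.0
-151 77 [ 87. 120. 142.] x -13.0 12.0
-144 43 [ 88.  91. 129.] x -13.0 12.0
-137 14 [90. 92. 93.] x -13.0 9.0
-130 11 [91. 94. 95.] x -13.0 -4.0
-123 4 [89. 92. 95.] x -11.0 -4.0
-116 10 [85. 86. 89.] x -8.0 1.0
-109 8 [84. 86. 87.] x -8.0 -1.0
-102 34 [27. 37. 83.] x -13.0 8.0
-95 27 [44. 49. 53.] x -12.0 6.0
-88 17 [49. 50. 53.] x -13.0 7.0
-81 30 [ 50.  53. 134.] x -11.0 7.0
-74 13 [ 47. 122. 135.] x -12.0 5.0
top
-144 2 [90. 90. 90.] x -10.0 -9.0
-137 3 [ 91.  92. 124.] x -12.0 -11.0
-130 1 [129. 129. 129.] x -11.0 -11.0
-109 1 [84. 84. 84.] x 4.0 4.0
-102 7 [49. 86. 89.] x -7.0 13.0
-95 17 [47. 82. 89.] x -11.0 10.0
-88 12 [49. 51. 76.] x -13.0 -3.0
-81 22 [ 49. 131. 135.] x -11.0 6.0
-74 8 [ 51. 121. 134.] x -13.0 3.0
14.1583
```

View pics/w.png

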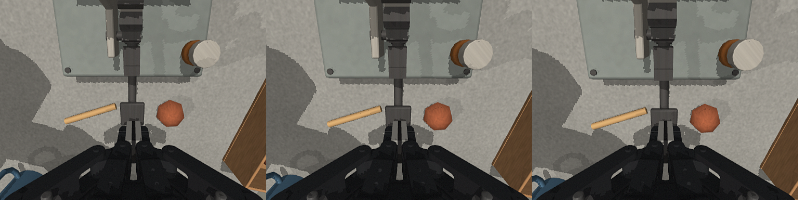

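The finger is over the pad but still above it at TCP z=74, with no force. The shut fingertips therefore seem to end about 25 mm short of the nominal TCP, so the first press only brought the pad partway down. I'll continue down with the force stop.

Run:
```python
from h import *
p=eyes.capture("side"); C=cloud(p); k=(abs(C[:,0])<16)&(C[:,1]<-140)&(C[:,1]>-160)&(C[:,2]>60)&(C[:,2]<160)
print("finger/pad z",np.sort(C[k,2])[::4].round(0))
for z in (64,58,54,50,46,42,38):
    r=robot.move_linear(W(0,-140,z),v=30,f_stop=18)
    s=readout.sense(); print(z,r,s["tcp_pos"].round(1),s["contact_force"].round(1))
    if r or s["contact_force"][2]>15: break
p=eyes.capture("side"); padprof(p); print(s["time_s"])
```

```text
finger/pad z [ 80.  83.  84.  86.  86.  87.  87.  88.  88.  88.  89.  89.  89.  90.
  90.  90.  91.  92.  92. 106. 112. 113. 115. 118. 120. 121. 123. 125.
 125. 127. 129. 130. 133. 134. 135. 136. 138. 142. 143. 145. 149. 151.
 152. 153. 155. 155. 157. 158. 160.]
64 False [ 614.5 -177.2   63.6] [ 0.2 -0.1  0.5]
58 False [ 615.  -177.4   58.1] [ 0.5 -0.9  0.8]
54 False [ 614.9 -177.6   54. ] [ 1.8 -1.3  2. ]
50 False [ 614.8 -177.6   49.9] [ 1.4 -2.3  2.8]
46 False [ 614.6 -177.2   45.7] [ 0.5 -2.4  2.2]
42 True [ 614.9 -177.4   44.8] [-1.8  0.4  7.5]
-158 28 [ 66. 133. 149.] x -12.0 13.0
-151 113 [ 68. 104. 132.] x -13.0 12.0
-144 29 [ 70.  82. 103.] x -13.0 12.0
-137 9 [72. 75. 97.] x -13.0 -8.0
-130 5 [ 75.  80. 109.] x -13.0 -12.0
-123 1 [71. 71. 71.] x -8.0 -8.0
-102 27 [30. 38. 48.] x -12.0 5.0
-95 8 [37. 46. 51.] x -11.0 6.0
-88 16 [ 50. 123. 129.] x -12.0 -3.0
-81 27 [ 97. 120. 131.] x -11.0 2.0
-74 12 [ 92. 129. 134.] x -11.0 3.0
16.25
```

The pad is at its stop: force jump at TCP z 44.8, with the pad face about 72 mm high at y -142. I'll lift off, verify, and check the grip's lateral position.

Run:
```python
from h import *
q=down()[0]
r=robot.move_linear(W(0,-140,35),v=30,f_stop=15); s=readout.sense(); print(r,s["tcp_pos"].round(1),s["contact_force"].round(1))
robot.move_linear(W(0,-140,340),v=200)
robot.wait(.2)
for n in("side","top"):
    p=eyes.capture(n); print(n); padprof(p); C=cloud(p)
    for z0 in(265,275,285,295,305,315):
        k=(abs(C[:,0])<40)&(C[:,1]>100)&(C[:,1]<200)&(abs(C[:,2]-z0)<5)
        if k.sum(): print(z0,k.sum(),"x",C[k,0].min().round(),np.median(C[k,0]).round(),C[k,0].max().round(),"y",C[k,1].min().round(),C[k,1].max().round())
    for z in pinpoint("grip_top",p)[:1]: print(z["confidence"],z["location"])
print(readout.sense()["time_s"])
```

```text
True [ 614.9 -177.4   44.8] [-2.2  0.5  8.6]
side
-158 10 [67. 68. 70.] x -10.0 8.0
-151 29 [66. 68. 73.] x -11.0 10.0
-144 27 [70. 72. 74.] x -12.0 11.0
-137 29 [72. 75. 78.] x -11.0 10.0
-130 24 [75. 78. 80.] x -12.0 11.0
-123 8 [74. 76. 78.] x -7.0 9.0
-116 11 [71. 75. 77.] x -8.0 -1.0
-109 8 [72. 75. 77.] x -7.0 1.0
-102 37 [29. 42. 77.] x -12.0 5.0
-95 37 [ 46.  70. 125.] x -13.0 3.0
-88 51 [ 49. 108. 127.] x -13.0 5.0
-81 57 [ 49. 104. 130.] x -12.0 5.0
-74 13 [ 51.  83. 126.] x -12.0 2.0
265 67 x -39.0 -4.0 38.0 y 115.0 141.0
275 43 x -17.0 -3.0 9.0 y 121.0 147.0
285 65 x -19.0 -7.0 10.0 y 131.0 159.0
295 64 x -18.0 -6.0 10.0 y 139.0 164.0
305 66 x -17.0 -7.0 9.0 y 151.0 175.0
315 14 x -15.0 -0.0 9.0 y 162.0 170.0
0.77 [118.3, 240.0]
top
-144 5 [71. 72. 73.] x 6.0 12.0
-137 12 [74. 76. 78.] x -3.0 13.0
-130 23 [76. 78. 80.] x -13.0 13.0
-123 11 [72. 75. 76.] x -9.0 13.0
-116 9 [71. 75. 76.] x -5.0 4.0
-109 7 [72. 74. 76.] x -5.0 2.0
-102 8 [46. 76. 79.] x -9.0 2.0
-95 14 [ 48.  54. 126.] x -12.0 6.0
-88 25 [ 48. 126. 128.] x -12.0 6.0
-81 25 [ 48. 126. 129.] x -11.0 6.0
-74 7 [ 48.  96. 131.] x -13.0 1.0
265 86 x -38.0 -1.0 39.0 y 116.0 136.0
275 30 x -15.0 -1.0 10.0 y 128.0 138.0
285 59 x -15.0 -3.0 12.0 y 132.0 150.0
295 64 x -14.0 -2.0 13.0 y 142.0 163.0
305 96 x -15.0 -2.0 13.0 y 152.0 176.0
315 29 x -12.0 0.0 10.0 y 162.0 171.0
0.83 [181.1, 200.3]
18.5583
```

Run:
```python
from h import *
def P(th,r=215): return W(-2.5, r*np.cos(th)-8*np.sin(th)-11, 135+r*np.sin(th)+8*np.cos(th)-31)
robot.move_linear(W(-2.5,100,345),v=250)
robot.move_linear(P(0.95)+[0,0,10],v=150)
ok=True
for th in np.arange(.88,0.05,-.08):
    r=robot.move_linear(P(th),v=60,f_stop=25); s=readout.sense()
    print(round(th,2),r,s["tcp_pos"].round(0),s["contact_force"].round(1))
    if r: ok=False;break
if ok:
    r=robot.move_linear(P(0)+[0,0,-20],v=35,f_stop=20); s=readout.sense(); print("end",r,s["tcp_pos"].round(1),P(0).round(1),s["contact_force"].round(1))
p=eyes.capture("side"); cv2.imwrite("pics/g.png",p["frame"]); print(readout.sense()["time_s"])
```

```text
0.88 False [547.  74. 275.] [ 0.2 -0.2  0.2]
0.8 False [543.  87. 264.] [0.6 0.4 0.4]
0.72 False [540.  99. 251.] [ 0.5  0.6 -0.6]
0.64 False [537. 110. 238.] [ 0.1 -0.2 -0.3]
0.56 False [535. 120. 224.] [-0.3  0.1  0.6]
0.48 False [532. 128. 210.] [ 1.5 -0.3  1. ]
0.4 False [530. 136. 194.] [-0.3 -1.   0.1]
0.32 False [529. 142. 179.] [ 0.5  0.3 -0.3]
0.24 False [527. 147. 162.] [ 0.2  0.1 -0.5]
0.16 False [526. 151. 145.] [-0.3 -1.2 -0.3]
0.08 False [526. 154. 128.] [-1.1  0.   0.7]
end True [526.2 155.1 111.2] [525.9 155.1 112. ] [-1.7  0.1  9. ]
25.7167
```

View pics/g.png

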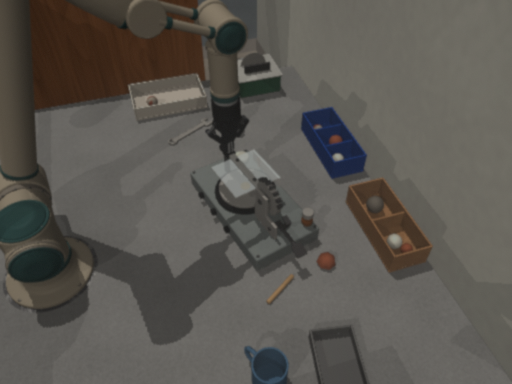

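The guard appears lowered over the wheel, with the hand on the grip near px (150,232). I'll give one more seating press, retreat clear and check.

Run:
```python
from h import *
t=readout.sense()["tcp_pos"]
r=robot.move_linear(t+[0,0,-20],v=30,f_stop=20); s=readout.sense(); print(r,s["tcp_pos"].round(1),s["contact_force"].round(1))
robot.move_linear(t+[0,0,180],v=200)
robot.goto([300,60,340],down()[0]); robot.wait(.3)
ims=[]
for n in("side","top"):
    p=eyes.capture(n); print(n); padprof(p); C=cloud(p)
    for y0 in range(40,250,15):
        k=(abs(C[:,0]+1)<7)&(abs(C[:,1]-y0)<6)&(C[:,2]>90)&(C[:,2]<330)
        if k.sum(): print(y0,k.sum(),np.median(C[k,2]).round(1))
    for l in("grip_top","jar","slice","dop","rough"):
        for z in pinpoint(l,p)[:1]: print(l,round(z["confidence"],2),z["location"],toworld(p,z["location"]).round(0))
    ims.append(cv2.resize(p["frame"][100:310,150:350],(400,420)))
cv2.imwrite("pics/f.png",np.hstack(ims)); print(readout.sense()["time_s"])
```

```text
True [526.2 155.1 111.3] [-1.2 -0.6  7.1]
side
-158 12 [65. 67. 69.] x -12.0 9.0
-151 25 [66. 69. 71.] x -11.0 12.0
-144 31 [69. 72. 74.] x -12.0 12.0
-137 24 [73. 75. 77.] x -13.0 11.0
-130 26 [74. 77. 80.] x -12.0 12.0
-123 10 [73. 76. 79.] x -7.0 9.0
-116 10 [72. 74. 77.] x -8.0 -0.0
-109 12 [74. 76. 79.] x -9.0 0.0
-102 33 [30. 40. 77.] x -13.0 4.0
-95 35 [ 37.  52. 124.] x -13.0 6.0
-88 52 [ 50. 112. 128.] x -12.0 5.0
-81 54 [ 49.  98. 129.] x -11.0 4.0
-74 17 [ 49.  95. 133.] x -12.0 4.0
40 6 174.7
55 7 139.6
70 16 141.0
85 18 140.0
100 16 139.6
115 16 140.7
130 16 139.3
145 15 139.1
160 13 141.5
175 12 140.1
190 17 141.5
205 18 142.8
220 25 140.9
235 13 143.4
grip_top 0.73 [150.2, 228.2] [524. 158. 143.]
jar 0.72 [222.0, 307.3] [668. -99.  67.]
slice 0.55 [158.0, 242.6] [557. 127. 130.]
dop 0.5 [291.2, 278.4] [ 539. -240.    9.]
rough 0.56 [265.1, 327.1] [ 680. -212.   20.]
top
-158 8 [65. 65. 68.] x -12.0 12.0
-151 21 [67. 70. 72.] x -12.0 12.0
-144 18 [69. 71. 73.] x -11.0 12.0
-137 21 [71. 74. 77.] x -12.0 13.0
-130 20 [76. 77. 79.] x -13.0 12.0
-123 11 [72. 75. 78.] x -13.0 12.0
-116 8 [72. 77. 78.] x -5.0 3.0
-109 7 [73. 76. 77.] x -5.0 2.0
-102 9 [49. 75. 78.] x -9.0 3.0
-95 14 [ 49.  53. 126.] x -12.0 6.0
-88 26 [ 49. 124. 129.] x -12.0 6.0
-81 24 [ 50. 127. 130.] x -11.0 7.0
-74 8 [ 49. 102. 130.] x -13.0 1.0
40 31 169.0
55 24 139.9
70 24 141.9
85 25 140.5
100 23 140.3
115 23 139.9
130 24 140.4
145 24 140.2
160 24 142.6
175 25 140.4
190 25 141.4
205 24 143.0
220 25 143.0
235 23 142.2
grip_top 0.67 [192.5, 181.9] [530. 172. 142.]
jar 0.66 [146.3, 276.4] [663. -85.  94.]
slice 0.65 [179.1, 174.3] [577. 209.  63.]
dop 0.63 [188.8, 322.0] [ 548. -229.   10.]
rough 0.51 [141.7, 310.8] [ 690. -195.   29.]
28.925
```

View pics/f.png

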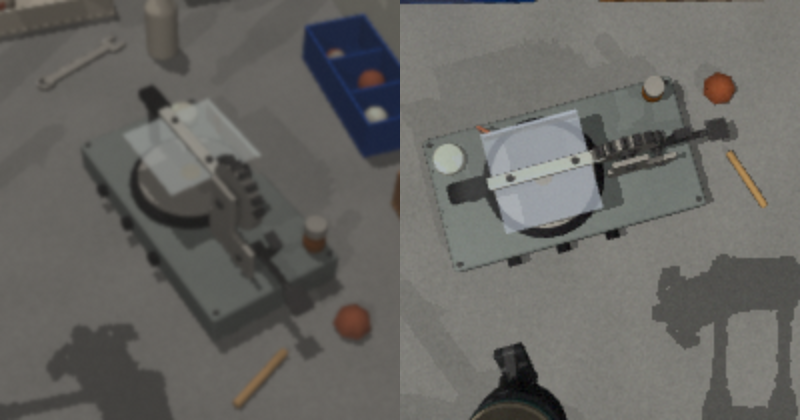

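The guard is level: bar top at 140 mm all along, grip top at 143 mm. The pad is still fully down, and the bench items are in place.

```bash
python3 -c "
from h import *
robot.hand_in(); print('handed in')"
```

```text
the job is handed in; nothing more can be done
handed in
```

The guard is down on its rest post and the pawl is fully pressed and staying free. I handed the job in at about 29 s of the 48 s allowed; no verdict was reported.

- **Pawl:** My first press only brought it down partway, to about 0.22 rad, because the shut fingertips end about 31 mm short of the nominal TCP. I noticed this from the depth images and pressed again to the stop. The last check showed the pad centre at about 72 mm, sloping about 0.4 rad, and it was unchanged after the guard was lowered.
- **Guard:** I pushed the grip down along its arc to the stop, with no tooth catching, and a second press confirmed it was seated. In the last check the bar top was level at about 140 mm along its whole length, and the grip top was at about 143 mm.
- **Other items:** The jar, slice, dop and rough look undisturbed in the final views. Detector readings for the jar, dop and rough match the start within the detectors' usual scatter. One side-view detection of the slice landed on the guard plate, which I took as a false report. I did not re-measure the mug, spray, spanner or stones tray. The robot ended clear of everything.

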